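Set a webbing brake with its eccentric guide roller and a slip gauge

ROBOT

A 7-joint arm with a two-finger parallel gripper is mounted at the origin on the work surface. World frame = base frame: x ahead of the robot, y to its left, z up, the work surface at z = 0. Lengths are in m, angles in rad, forces in N, time in s.
With the tool pointing down it reaches from about 0.425 to 1.025 m from the base axis. Payload 9.4 kg.
Tool frame: the origin (TCP) lies at the very end of the fingers, on their centre line; the grasp point (between the pads) lies 19 mm behind it; z points along the fingers, y is the line along which they close (so a half turn about z gives the same grasp; the last joint's range is limited). The gripper opens to 93 mm and grips with 3 to 60 N. Pads are 15 mm wide; open, the fingers measure 128 mm over their backs; the gripper's body (75 mm by 188 mm) begins 65 mm behind the grasp point.
Start: joints at [1.146, 0.599, -0.003, 1.599, 0.002, 0.943, -0.08], TCP at [0.247, -0.682, 0.219] pointing down, gripper open.
Joint ranges: [-2.57, 2.57], [-0.35, 1.97], [-1.29, 1.29], [0.11, 2.56], [-1.05, 4.19], [0.11, 1.86], [-2.63, 2.63]. Speed limits (rad/s): [2.22, 2.22, 3.01, 3.01, 3.14, 3.14, 3.14].

INTERFACE

Orientations are given as a unit quaternion [x, y, z, w].
In Python, from workcell import monitor, grab_frame, workorder, nets gives the robot as it stands.
- The arm moves only by the tool drive_tool, never from a script. Its argument "deltas" is a list of rows, each a list of 3 entries, a list of its own where there are three numbers: the shift along the tool's x, y, z in mm, then the turn, a rotation vector about the tool's x, y, z in degrees, then the finger opening in mm, from 0 to 93. In form: [[[x, y, z], [wx, wy, wz], jaw], ...]. A call has 1 to 10 rows; each row shifts and turns the commanded pose from where the row before left it, along the tool's axes as they then stand; what a row does not reach is not made up. A row lasts 1/8 s, in which the tool goes at most 62.5 mm and 10.7 degrees, less where a joint would pass 70% of its speed; a pose out of reach is approached as far as the arm can. A call with a gripper value outside its range is refused whole. The fingers move at their own pace and stop on an object; the grip force is fixed at half the most. Time passes only in rows, so rows that do not move let the fingers close. It gives the time, the measured TCP pose, the force, the opening and the grip force at its end, in the units of the state.
- monitor.observe(): the state, without advancing time (a new reading comes with each control period).
- grab_frame(name): name is "scene" or "top" or "wrist"; returns a dict with "color" (480x640x3 uint8, red, green, blue), "mtx" (3x3 intrinsics, pixels), "R" (3x3) and "t" (3): a world point X has camera coordinates R X + t; the wrist camera has in their place "mount" (4x4, takes a point from camera to tool coordinates, whose origin is the TCP and whose axes are the flange's). Camera axes: x right, y down, z forward; pixel columns grow to the right and rows downward; lengths in m; the calibration is good to about 2 mm. A picture is of the moment at which its call begins: read the wrist's pose just before it. There is no depth.
- workorder.sign_off(): hands the job in; it is judged then, once.
Trained networks look in a picture, given as the dict that the camera call returned (one of the last four; its "shot" number tells which), for a name from the list of things; names that differ only in an ending like _2 or _b are one class to them, and where a whole thing is asked for, a point or a joint stands for the part that bears it (a point fixed in the world has none). Each returns a list of dicts, best first, with "score" (0 to 1); they miss things now and then, are a little off and sometimes report something else, mostly with a low value. They report only what shows in the picture. A call takes as long as a camera call. They do not tell look-alikes from the thing itself.
- nets.recognise(picture, target): "rect" ([centre column, centre row, width, height] in pixels, round what is visible of it).
- nets.pinpoint(picture, target): "centre" ([row, column] in pixels: a listed point, or the origin of a listed thing).
The state is a dict: "time_s": time; "joint_pos": joint angles; "qd": joint speeds; "joint_torque": joint torques, N m; "tcp_pos": TCP position; "ee_rot": TCP orientation; "ft_force": force on the tool from outside, world axes, zero at the start; "moment": the same for the moment, N m; "grip_width": opening from 0.0 (shut) to 1.0 (fully open); "grip_force": force on a finger pad.
Only numpy, scipy, OpenCV 4.12 (cv2) and the standard library are available. Lean on these libraries where they do the work, as an engineer would, in place of code of your own. Each camera call takes 0.05 s, during which the arm holds its last target. There are 200 camera calls.

TASK

Set the gap of the webbing brake for 6 mm webbing: stand the red-handled gauge on the bed between the guide roller and the sprung brass shoe, handle on the entry side and tip about level with the shoe's exit end, and turn the eccentric bolt clockwise until the shoe just gives by about 1 mm, so that the gauge is nipped but still slides with a light, definite drag. Prove it by sliding the gauge on along the bed in the running direction until its tip stands between the two exit pins; if it runs loose or jams, slide it back, readjust and slide it through again. Leave it there, let go of, standing upright in the nip so that I can tighten the lock nut against it, never jam it hard, and leave the other gauges, the loupe and the bobbin where they are.

Things in the scene. Friction and masses are not known exactly. Their poses are not given: they have to be found in the camera images.
- unit: Webbing brake, fixed to the bench: grey base plate 300 x 150 x 12 mm, its top is the bed (z = 12 mm). Origin: under the plate on the running line, x = running direction (yellow arrow; entry end x = -125 mm, exit end +175), y = towards the shoe. Steel entry pins at x = -112, y = +-15. Wheel, idler and white counter box lie at x 95 to 156 mm, up to 62 mm high.
- shoe_middle (a point): Mean place of the brass shoe's face, 31 mm up, axes as the unit. Shoe: upright plate, 50 mm along x, z 18 to 44 mm, facing -y, flaps slope back to x = +-32. This point is at y = 3 mm of the unit; the real face rests up to 3 mm nearer or farther (not reported: feel for it). It gives to +y, at most 5 mm, with 1 N + 4 N/mm. Right: squeeze 2 to 9 N, shoe pushed back 0.3 to 2 mm, drag about 0.5 to 0.8 of the squeeze.
- exit_pins (a point): Point on the bed midway between the two exit pins (8 mm thick, 18 mm high, 30 mm apart between centres), 52 mm past the middle of the shoe on the running line; axes as the unit.
- bolt: Eccentric bolt. Origin: on its axis at the bed, at x = 0, y = -21 mm of the unit; z up. It turns about z with 0.15 N m of friction and stays where left. Its angle a counts clockwise from above, 0 with its axes parallel to the unit's (bar head along the running line, roller farthest from the shoe). Stops at -0.3 and 2.9 rad. It starts at -0.2 to 0.2; right is somewhere in 1.4 to 2.6: two grasps.
- bolt_head (a point): Centre of the bolt's steel bar head, 59 mm above the bed on the bolt's axis: 36 mm long along x (red dot at the +x end), 12 mm thick along y (pinch here from above), 22 mm high, i.e. 48 to 70 mm above the bed. Axes as the bolt. Below it, up to 46 mm above the bed, is the lock nut, 21 mm across: leave it.
- roller_axis (a point): Guide roller's axis, 7 mm from the bolt's axis towards the bolt's -y, 18 mm above the bed; axes as the bolt. White roller with two black tyres, radius 17 mm, 4 to 32 mm above the bed, free to spin. Its rim nearest the shoe lies at y = -4 - 7 cos(a) mm of the unit.
- gauge6: Gauge to use: steel blade 6 mm thick (y), x = -20 to +100 mm, 32 mm high, red handle on top at the rear; about 0.14 kg. Origin: underside, below the handle's centre; x to the tip. It starts in a wooden block, 24 mm high, in a slot 16 mm deep, underside 8 mm above the bench; lift it straight up. Three gauges stand 80 mm apart in any order. In the open nip it leans a little.
- gauge6_grip (a point): Centre of the red handle, 45 mm above the gauge's underside: 36 mm long (x), 14 mm wide (y, pinch here from above), 30 mm high, i.e. 30 to 60 mm above the underside. At the blocks open the fingers to no more than about 50 mm.
- gauge6_tip (a point): Middle of the front end of the red gauge's blade, 100 mm ahead of its origin, 16 mm above its underside. Before the slide it should lie 8 to 34 mm past the shoe's middle (the shoe's exit end is at 25), after it between the exit pins, 47 to 60 mm past the shoe's middle.
- gauge4: Bystander: 4 mm gauge, yellow handle, otherwise as the red one, in its own block. Leave it.
- gauge9: Bystander: 9 mm gauge, blue handle, otherwise as the red one, in its own block. Leave it.
- loupe: Bystander: folding linen loupe, dark steel, 46 x 46 x 51 mm. Origin: centre of its underside.
- bobbin: Bystander: green thread bobbin, 44 mm across, 48 mm high, upright. Origin: centre of its underside.
Mind the look-alikes: they are no part of the job. Leave any green or purple look-alike of the gauge6 alone.

How it is judged:
On the way, in this order (a step that is already met when the one before it is completed fails the run):
1. the red gauge stands on the bed, its tip at the shoe's exit end, squeezed lightly (1.5 to 10 N) by the guide roller (y of gauge6_tip in the frame of unit between -0.01 and 0.012 m and z of gauge6 in the frame of unit between 0.009 and 0.017 m and angle between gauge6's own z axis and vertical below 0.12 rad and angle between the x axis of gauge6 and the x axis of unit, either way round below 0.15 rad and x of gauge6 in the frame of unit below -0.03 m and x of gauge6_tip in the frame of unit between 0.008 and 0.034 m and contact force between gauge6 and bolt between 1.5 and 10 N), for 0.2 s.
2. it is slid on along the bed in the running direction while nipped (1 to 12 N) (y of gauge6_tip in the frame of unit between -0.01 and 0.012 m and z of gauge6 in the frame of unit between 0.009 and 0.017 m and angle between gauge6's own z axis and vertical below 0.12 rad and angle between the x axis of gauge6 and the x axis of unit, either way round below 0.15 rad and x of gauge6 in the frame of unit below -0.03 m and x of gauge6_tip in the frame of unit between 0.036 and 0.046 m and contact force between gauge6 and bolt between 1 and 12 N and linear speed of gauge6 above 0.002 m/s), for 0.02 s.
At the end, for the whole second after the job is handed in: The red gauge stands on the bed in the nip, upright within 7 degrees, in line with the unit within 9 degrees, at rest, its tip between the exit pins (x = 47 to 60 mm of the unit), squeezed by the guide roller with 2 to 9 N; the other gauges, loupe and bobbin within 20 mm of where they were (y of gauge6_tip in the frame of unit between -0.01 and 0.012 m and z of gauge6 in the frame of unit between 0.009 and 0.017 m and angle between gauge6's own z axis and vertical below 0.12 rad and angle between the x axis of gauge6 and the x axis of unit, either way round below 0.15 rad and x of gauge6 in the frame of unit below -0.03 m and x of gauge6_tip in the frame of unit between 0.047 and 0.06 m and contact force between gauge6 and bolt between 2 and 9 N and linear speed of gauge6 below 0.01 m/s and distance of each of gauge4, gauge9, loupe, bobbin from where it was at the start of the episode below 0.02 m); the robot touches nothing.
It fails at once if the red gauge is jammed hard in the nip (down at the bed, pressed by the roller with more than 16 N) (contact force between gauge6 and bolt above 16 N and z of gauge6 in the frame of unit below 0.02 m).
It fails at once if a bystander is knocked away or over (distance of any of gauge4, gauge9, loupe, bobbin from where it was at the start of the episode above 0.03 m or angle between any of gauge4, gauge9, loupe, bobbin's own z axis and vertical above 0.5 rad).
It also fails if it takes over 67 s, if anything falls off the work surface, if the arm or the gripper's body presses on something with over 40 N, if the wrist force passes 120 N, or if a joint passes its speed limit or range.

## Working session

There is one attempt and no reset: what is moved stays moved. The work goes in short steps, Python scripts to look and compute and a tool call to move; the robot and the scene stay as the last step left them, time stands still between calls to the robot, and variables do not carry over. Pictures are saved under pics/ and viewed, at most 10 in all, crops included, and the job is handed in when it is done.

Besides the shell and the picture viewer there is one more tool, called after "Emit:" in YAML: its name, and indented under it one key for each argument. drive_tool: Moves the arm, as the interface text tells. Its arguments: {"type":"object","properties":{"deltas":{"type":"array","items":{"type":"array"}}},"required":["deltas"]}

```bash
mkdir -p pics; ls; cat > h.py <<'E'
import numpy as np, cv2
from scipy.spatial.transform import Rotation as Rn
from workcell import monitor, grab_frame, workorder, nets
def ray(f,uv,st=None):
    K=f["mtx"]; d=np.linalg.inv(K)@np.array([uv[0],uv[1],1.])
    if "mount" in f:
        M=np.array(f["mount"]); R=Rn.from_quat(st["ee_rot"]).as_matrix()
        return R@M[:3,3]+np.array(st["tcp_pos"]), R@M[:3,:3]@d
    R=np.array(f["R"]);t=np.array(f["t"]); return -R.T@t, R.T@d
def atz(f,uv,z,st=None):
    o,d=ray(f,uv,st); return o+d*(z-o[2])/d[2]
def tri(rs):
    A=sum((np.eye(3)-np.outer(d,d)/(d@d)) for o,d in rs); b=sum((np.eye(3)-np.outer(d,d)/(d@d))@o for o,d in rs)
    return np.linalg.solve(A,b)
def save(f,n): cv2.imwrite("pics/"+n+".png",cv2.cvtColor(f["color"],cv2.COLOR_RGB2BGR))
E
python3 - <<'E'
from h import *
s=monitor.observe(); print(s)
names=["unit","shoe_middle","exit_pins","bolt","bolt_head","roller_axis","gauge6","gauge6_grip","gauge6_tip","gauge4","gauge9","loupe","bobbin"]
fs={}
for c in ("scene","top"):
    f=grab_frame(c); save(f,c); fs[c]=f
    for n in names:
        print(c,n,[(np.round(r["centre"][::-1]).tolist(),round(r["score"],2)) for r in nets.pinpoint(f,n)[:4]])
E
```

```text
pics
{'time_s': 0.0, 'joint_pos': array([ 1.14628664,  0.60012321, -0.00253958,  1.60010824,  0.00179429,
        0.9428904 , -0.07979961]), 'qd': array([ 0.00072921, -0.00022674,  0.00111597, -0.00141606, -0.00049234,
        0.00134865, -0.00075909]), 'joint_torque': array([-2.58181117e-04, -7.65073586e+01,  1.49736542e+00, -2.52353883e+01,
       -5.24253503e-02,  1.67391653e-02,  1.64944272e-04]), 'tcp_pos': array([ 0.24692962, -0.68114721,  0.21776913]), 'ee_rot': array([ 9.84911797e-01,  1.73055396e-01, -1.99496881e-04, -7.36990229e-04]), 'ft_force': array([ 0.33174757, -0.76885557,  0.04325316]), 'moment': array([-0.03298124,  0.01164377,  0.00922995]), 'grip_force': 0.0, 'grip_width': 0.9981387275777309}
scene unit [([420.0, 260.0], 0.97)]
scene shoe_middle [([426.0, 245.0], 0.81)]
scene exit_pins [([443.0, 265.0], 0.67)]
scene bolt [([419.0, 256.0], 0.62)]
scene bolt_head [([421.0, 259.0], 0.63)]
scene roller_axis [([414.0, 246.0], 0.64)]
scene gauge6 [([170.0, 226.0], 0.76), ([290.0, 258.0], 0.7), ([215.0, 278.0], 0.7), ([354.0, 204.0], 0.59)]
scene gauge6_grip [([244.0, 23
[... 635 characters left out ...]
.0, 191.0], 0.76)]
top roller_axis [([219.0, 201.0], 0.73), ([222.0, 206.0], 0.41)]
top gauge6 [([419.0, 254.0], 0.88), ([377.0, 275.0], 0.77), ([336.0, 251.0], 0.61), ([453.0, 371.0], 0.6)]
top gauge6_grip [([464.0, 375.0], 0.89), ([387.0, 273.0], 0.81), ([221.0, 326.0], 0.77), ([379.0, 221.0], 0.22)]
top gauge6_tip [([266.0, 366.0], 0.96), ([406.0, 401.0], 0.79), ([382.0, 222.0], 0.69), ([337.0, 251.0], 0.39)]
top gauge4 [([419.0, 254.0], 0.88), ([377.0, 275.0], 0.77), ([336.0, 251.0], 0.61), ([453.0, 371.0], 0.6)]
top gauge9 [([419.0, 254.0], 0.88), ([377.0, 275.0], 0.77), ([336.0, 251.0], 0.61), ([453.0, 371.0], 0.6)]
top loupe [([428.0, 157.0], 0.64)]
top bobbin [([361.0, 140.0], 0.59)]
```

View pics/scene.png

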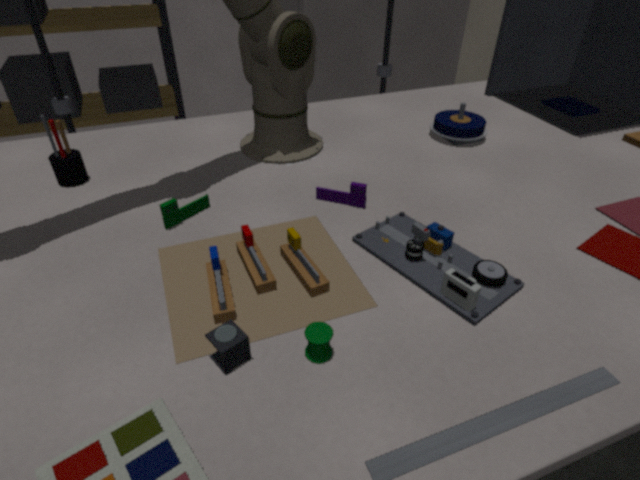

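View pics/top.png

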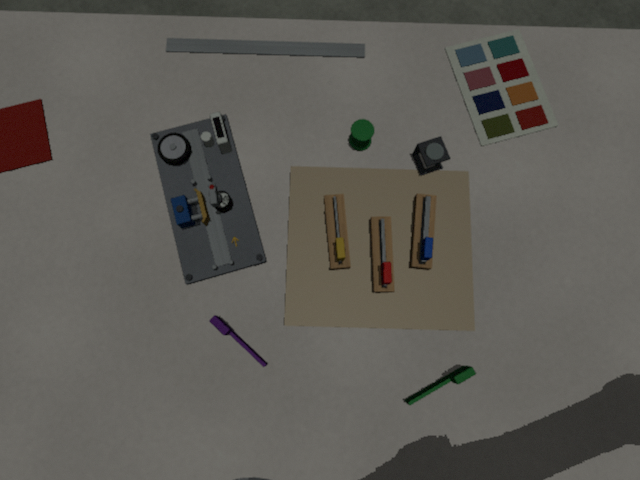

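Top picture: possible look-alikes of the red gauge are purple (221,326), green (464,375), yellow (340,250), blue (428,250); the red handle at (387,273) is the one. Unit lies at (212,210), exit towards image top, shoe on the left.

```bash
python3 - <<'E'
from h import *
f=grab_frame("top"); g=grab_frame("scene")
def P(n,uv,z): print(n,np.round(atz(f,uv,z),4))
P("handle",(387,273),.053);P("blocktop",(382,217),.024);P("blockbot",(383,291),.024)
P("loupe",(430,155),.0);P("bobbin",(361,135),.03);P("bolt",(223,200),.06);P("shoe",(203,206),.043)
for n,uv in dict(c1=(153,135),c2=(225,115),c3=(266,263),c4=(188,283)).items(): P(n,uv,.012)
print("tri head",tri([ray(f,(217,191)),ray(g,(421,259))]).round(4), tri([ray(f,(223,200)),ray(g,(415,243))]).round(4))
o,_=ray(f,(0,0)); print("cam",o)
c=cv2.resize(f["color"][190:300,360:420],None,fx=4,fy=4,interpolation=2)
d=cv2.resize(f["color"][100:290,140:280],None,fx=3,fy=3,interpolation=2)
h=max(c.shape[0],d.shape[0]); pad=lambda a:np.vstack([a,np.zeros((h-a.shape[0],a.shape[1],3),np.uint8)])
save({"color":np.hstack([pad(c),pad(d)])},"crop1")
E
```

```text
handle [ 0.4717 -0.2162  0.053 ]
blocktop [ 0.578 -0.212  0.024]
blockbot [ 0.4437 -0.2137  0.024 ]
loupe [ 0.7103 -0.3081  0.    ]
bobbin [ 0.7336 -0.1719  0.03  ]
bolt [0.5908 0.0706 0.06  ]
shoe [0.5837 0.1089 0.043 ]
c1 [0.7295 0.2225 0.012 ]
c2 [0.7749 0.0886 0.012 ]
c3 [ 0.4894 -0.0045  0.012 ]
c4 [0.4494 0.1326 0.012 ]
tri head [0.6168 0.0864 0.0213] [0.5957 0.075  0.0457]
cam [ 0.36334927 -0.09417111  0.83003111]
```

View pics/crop1.png

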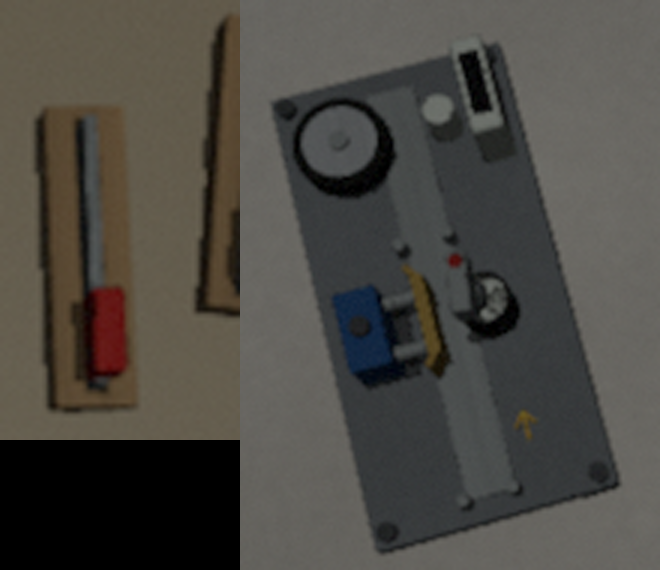

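Red gauge confirmed (red handle, crop (107,330), blade towards the image top); the unit's shoe, roller, bolt head with red dot (455,258) and pins are seen.

Emit:
drive_tool:
  deltas:
    - [[41,-40,0],[0,0,0],50]
    - [[41,-40,0],[0,0,0],50]
    - [[41,-40,0],[0,0,0],50]
    - [[41,-40,0],[0,0,0],50]
    - [[41,-40,0],[0,0,0],50]
    - [[41,-40,0],[0,0,0],50]
    - [[41,-40,0],[0,0,0],50]
    - [[41,-40,0],[0,0,0],50]
    - [[41,-40,0],[0,0,10],50]
    - [[0,0,0],[0,0,10],50]

```text
time_s: 2.75
tcp_pos: [0.4736, -0.2128, 0.2188]
ee_rot: [1.0, 0.0, 0.001, -0.001]
ft_force: [0.7, -1.6, 0.3]
grip_width: 0.537
grip_force: 0.0
```

```bash
cat >> h.py <<'E'
def yaw(s):
    R=Rn.from_quat(s["ee_rot"]).as_matrix(); return np.degrees(np.arctan2(R[1,0],R[0,0]))
def goto(p,yw=None):
    s=monitor.observe(); R=Rn.from_quat(s["ee_rot"]).as_matrix()
    d=R.T@(np.array(p)-s["tcp_pos"])*1e3
    dy=0 if yw is None else (yaw(s)-yw+180)%360-180
    print("now",np.round(s["tcp_pos"],4),"yaw",round(yaw(s),2),"t",round(s["time_s"],2),"| move",np.round(d,1),"turn z",round(dy,2), "F",np.round(s["ft_force"],2))
def wr(name=None):
    s=monitor.observe(); f=grab_frame("wrist")
    if name: save(f,name)
    return s,f
E
python3 - <<'E'
from h import *
s,f=wr("w1"); print(s["joint_pos"].round(2),s["tcp_pos"],yaw(s)); print(np.round(f["mount"],3))
for n in ["gauge6","gauge6_grip","gauge6_tip"]:
    for r in nets.pinpoint(f,n)[:4]:
        z={"gauge6":.008,"gauge6_grip":.053,"gauge6_tip":.024}[n]; uv=r["centre"][::-1]
        print(n,np.round(uv),round(r["score"],2),atz(f,uv,z,s).round(4))
E
```

```text
[ 0.29  0.35  0.03  2.07 -0.02  0.72 -1.23] [ 0.47362061 -0.21281046  0.21878778] 0.02702634539292952
[[-0.    -0.966 -0.26   0.071]
 [ 1.    -0.    -0.001  0.   ]
 [ 0.001 -0.26   0.966 -0.166]
 [ 0.     0.     0.     1.   ]]
gauge6 [ 49. 299.] 0.8 [0.3795 0.0581 0.008 ]
gauge6 [235. 162.] 0.79 [ 0.5144 -0.1338  0.008 ]
gauge6 [401. 159.] 0.77 [ 0.517  -0.2842  0.008 ]
gauge6 [320. 207.] 0.71 [ 0.473  -0.2114  0.008 ]
gauge6_grip [324. 220.] 0.7 [ 0.4708 -0.2146  0.053 ]
gauge6_grip [ 17. 320.] 0.69 [0.3794 0.0581 0.053 ]
gauge6_tip [360. 411.] 0.63 [ 0.2632 -0.2529  0.024 ]
gauge6_tip [317.  97.] 0.58 [ 0.5691 -0.209   0.024 ]
```

View pics/w1.png

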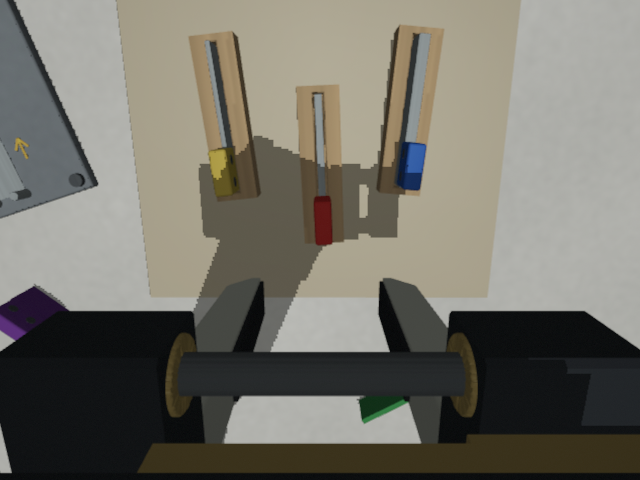

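Wrist picture: red handle centre at (323,220), blade tip (317,97), between yellow (left) and blue (right). Descend and grasp.

Emit:
drive_tool:
  deltas:
    - [[-2,1,46],[0,0,-2],50]
    - [[0,0,46],[0,0,0],50]
    - [[0,0,46],[0,0,0],50]
    - [[0,0,30],[0,0,0],50]
    - [[0,0,15],[0,0,0],50]
    - [[0,0,0],[0,0,0],50]
    - [[0,0,0],[0,0,0],0]
    - [[0,0,0],[0,0,0],0]
    - [[0,0,0],[0,0,0],0]
    - [[0,0,0],[0,0,0],0]

```text
time_s: 4.2
tcp_pos: [0.4694, -0.2179, 0.036]
ee_rot: [1.0, 0.017, 0.0, -0.0]
ft_force: [2.7, 15.7, -2.2]
grip_width: 0.16
grip_force: 30.1
```

Emit:
drive_tool:
  deltas:
    - [[0,-3,0],[0,0,0],0]
    - [[0,0,0],[0,0,0],0]

```text
time_s: 4.45
tcp_pos: [0.4691, -0.2152, 0.0356]
ee_rot: [1.0, 0.017, -0.0, 0.0]
ft_force: [0.2, 1.4, -1.5]
grip_width: 0.146
grip_force: 30.0
```

Emit:
drive_tool:
  deltas:
    - [[0,0,-20],[0,0,0],0]
    - [[0,0,-45],[0,0,0],0]
    - [[0,0,-55],[0,0,0],0]
    - [[10,-58,-15],[0,0,0],0]
    - [[10,-58,0],[0,0,0],0]
    - [[10,-58,0],[0,0,0],0]
    - [[11,-58,0],[0,0,0],0]
    - [[11,-58,0],[0,0,0],0]
    - [[0,0,0],[0,0,-8],0]
    - [[0,0,0],[0,0,-8],0]

```text
time_s: 5.7
tcp_pos: [0.5112, 0.0772, 0.1704]
ee_rot: [0.987, 0.159, -0.0, 0.0]
ft_force: [0.1, 0.0, -2.1]
grip_width: 0.149
grip_force: 30.0
```

Emit:
drive_tool:
  deltas:
    - [[0,0,0],[0,0,0],0]
    - [[0,0,0],[0,0,0],0]
    - [[0,0,0],[0,0,0],0]

```text
time_s: 6.08
tcp_pos: [0.5114, 0.0758, 0.1706]
ee_rot: [0.988, 0.155, -0.0, 0.0]
ft_force: [0.3, -0.0, -2.1]
grip_width: 0.15
grip_force: 30.0
```

```bash
python3 - <<'E'
from h import *
s,f=wr("w2"); goto([.511,.0775,.2],17.8); print(s["moment"].round(3),s["grip_width"])
Z=dict(unit=0,shoe_middle=.031,exit_pins=.012,bolt=.012,bolt_head=.071,roller_axis=.030)
for n in list(Z)+["gauge6_tip"]:
    for r in nets.pinpoint(f,n)[:3]:
        uv=r["centre"][::-1]; print(n,np.round(uv,1),round(r["score"],2),atz(f,uv,Z.get(n,.13),s).round(4))
E
```

```text
now [0.5114 0.076  0.1706] yaw 17.82 t 6.12 | move [  0.1  -1.6 -29.4] turn z 0.02 F [ 0.15 -0.75 -1.09]
[-0.022  0.061  0.022] 0.15026227742793352
unit [315.9 109.9] 0.82 [0.5902 0.1058 0.    ]
shoe_middle [307.1 111.5] 0.84 [0.5863 0.1108 0.031 ]
exit_pins [316.5  38.9] 0.77 [0.6369 0.12   0.012 ]
exit_pins [321.3 309.2] 0.6 [0.4349 0.0516 0.012 ]
bolt [320.3 310.2] 0.74 [0.4337 0.0521 0.012 ]
bolt [341.9 111. ] 0.63 [0.5951 0.0866 0.012 ]
bolt_head [349.4 107.2] 0.58 [0.5958 0.0849 0.071 ]
roller_axis [354.8 112. ] 0.59 [0.5964 0.0782 0.03  ]
gauge6_tip [320.8  47.3] 0.64 [0.6132 0.1089 0.13  ]
gauge6_tip [345.1 447.1] 0.56 [0.4053 0.0269 0.13  ]
```

View pics/w2.png

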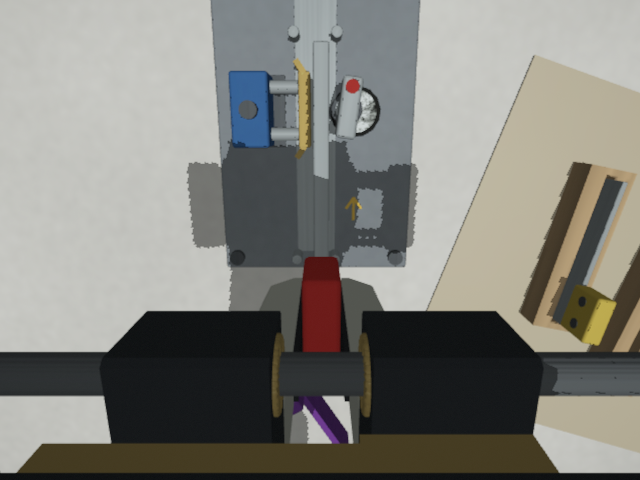

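Wrist picture: blade (321,42)–(321,175) lies over the gap between shoe face (308,110) and bolt head (349,107, red dot (352,85)); exit pins at (294,33),(336,33). Alignment is good; lower it.

Emit:
drive_tool:
  deltas:
    - [[0,-1,45],[0,0,0],0]
    - [[0,0,40],[0,0,0],0]
    - [[0,0,20],[0,0,0],0]
    - [[0,0,15],[0,0,0],0]
    - [[0,0,6],[0,0,0],0]
    - [[0,0,0],[0,0,0],0]

```text
time_s: 7.22
tcp_pos: [0.5113, 0.0772, 0.0447]
ee_rot: [0.988, 0.156, 0.0, 0.0]
ft_force: [0.4, -0.3, -1.9]
grip_width: 0.15
grip_force: 30.0
```

```bash
python3 - <<'E'
from h import *
s,f=wr("w3"); goto([.511,.0775,.04],17.8); print(s["moment"].round(3),s["grip_width"])
import cv2
c=f["color"][0:300,180:460]; save({"color":cv2.resize(c,None,fx=2,fy=2,interpolation=2)},"w3c")
Z=dict(unit=0,shoe_middle=.031,exit_pins=.012,bolt=.012,bolt_head=.071,roller_axis=.030)
for n in list(Z)+["gauge6_tip"]:
    for r in nets.pinpoint(f,n)[:1]:
        uv=r["centre"][::-1]; print(n,np.round(uv,1),round(r["score"],2),atz(f,uv,Z.get(n,.034),s).round(4))
E
```

```text
now [0.5114 0.0772 0.045 ] yaw 17.92 t 7.28 | move [-0.3 -0.4  5. ] turn z 0.12 F [ 0.   -0.05 -0.93]
[-0.     0.101 -0.011] 0.15003370106837752
unit [317.4 107.4] 0.76 [0.5873 0.104  0.    ]
shoe_middle [309.1  95.6] 0.75 [0.5895 0.108  0.031 ]
bolt [361.1 100.9] 0.8 [0.5958 0.0854 0.012 ]
bolt_head [379.3  91.4] 0.96 [0.5954 0.0849 0.071 ]
gauge6_tip [321.2  48.5] 0.94 [0.6078 0.1086 0.034 ]
```

View pics/w3c.png

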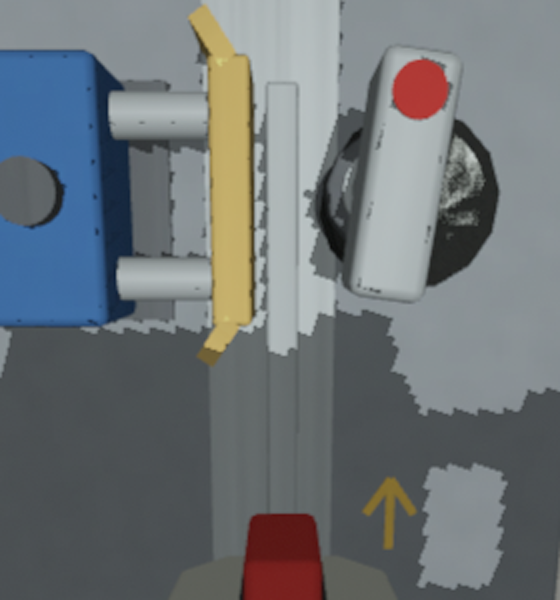

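Crop: blade (282,85)–(282,500) stands parallel between shoe face (252,190) and roller (320,190), tip ~5 mm before the shoe's exit end. Now feel for the shoe.

Emit:
drive_tool:
  deltas:
    - [[0,-2,0],[0,0,0],0]
    - [[0,0,0],[0,0,0],0]

```text
time_s: 7.88
tcp_pos: [0.5104, 0.0793, 0.0446]
ee_rot: [0.988, 0.156, 0.0, -0.0]
ft_force: [-1.2, 0.0, -0.9]
grip_width: 0.145
grip_force: 30.0
```

Emit:
drive_tool:
  deltas:
    - [[0,-1,0],[0,0,0],0]
    - [[0,0,0],[0,0,0],0]

```text
time_s: 8.12
tcp_pos: [0.5101, 0.08, 0.0446]
ee_rot: [0.988, 0.156, -0.0, 0.0]
ft_force: [0.8, 0.6, -1.5]
grip_width: 0.146
grip_force: 30.0
```

Emit:
drive_tool:
  deltas:
    - [[0,-1,0],[0,0,0],0]
    - [[0,0,0],[0,0,0],0]

```text
time_s: 8.38
tcp_pos: [0.51, 0.0806, 0.0446]
ee_rot: [0.988, 0.156, 0.0, 0.0]
ft_force: [0.2, -2.2, -1.4]
grip_width: 0.147
grip_force: 30.0
```

Emit:
drive_tool:
  deltas:
    - [[0,-1,0],[0,0,0],0]
    - [[0,0,0],[0,0,0],0]

```text
time_s: 8.62
tcp_pos: [0.5097, 0.0814, 0.0446]
ee_rot: [0.988, 0.155, 0.0, 0.0]
ft_force: [1.8, -3.6, -2.5]
grip_width: 0.149
grip_force: 30.0
```

Emit:
drive_tool:
  deltas:
    - [[0,-1,0],[0,0,0],0]
    - [[0,0,0],[0,0,0],0]

```text
time_s: 8.88
tcp_pos: [0.5094, 0.0822, 0.0446]
ee_rot: [0.988, 0.155, 0.0, 0.0]
ft_force: [1.1, -5.2, -0.9]
grip_width: 0.152
grip_force: 30.1
```

Emit:
drive_tool:
  deltas:
    - [[0,5,0],[0,0,0],0]
    - [[0,4,0],[0,0,0],0]
    - [[0,0,0],[0,0,0],0]

```text
time_s: 9.25
tcp_pos: [0.512, 0.0744, 0.0446]
ee_rot: [0.988, 0.156, -0.0, -0.0]
ft_force: [0.0, 0.0, -1.0]
grip_width: 0.15
grip_force: 30.0
```

Emit:
drive_tool:
  deltas:
    - [[0,1,0],[0,0,0],0]
    - [[0,0,0],[0,0,0],0]

```text
time_s: 9.5
tcp_pos: [0.5123, 0.0735, 0.0446]
ee_rot: [0.988, 0.156, -0.0, -0.0]
ft_force: [0.3, 1.4, -2.0]
grip_width: 0.15
grip_force: 30.0
```

Emit:
drive_tool:
  deltas:
    - [[0,0.7,0],[0,0,0],0]
    - [[0,0,0],[0,0,0],0]

```text
time_s: 9.75
tcp_pos: [0.5125, 0.0727, 0.0446]
ee_rot: [0.988, 0.156, -0.0, 0.0]
ft_force: [0.2, -0.0, -2.0]
grip_width: 0.151
grip_force: 30.0
```

Emit:
drive_tool:
  deltas:
    - [[0,0.7,0],[0,0,0],0]
    - [[0,0,0],[0,0,0],0]

```text
time_s: 10.0
tcp_pos: [0.5127, 0.0722, 0.0446]
ee_rot: [0.988, 0.156, -0.0, -0.0]
ft_force: [-0.6, 0.7, -2.7]
grip_width: 0.147
grip_force: 30.0
```

Emit:
drive_tool:
  deltas:
    - [[0,0.7,0],[0,0,0],0]
    - [[0,0,0],[0,0,0],0]

```text
time_s: 10.25
tcp_pos: [0.5128, 0.0717, 0.0446]
ee_rot: [0.988, 0.156, -0.0, -0.0]
ft_force: [-1.8, 3.2, -1.4]
grip_width: 0.15
grip_force: 30.0
```

Emit:
drive_tool:
  deltas:
    - [[0,-5,0],[0,0,0],0]
    - [[0,-3.8,0],[0,0,0],0]
    - [[0,0,3],[0,0,0],0]
    - [[0,0,1],[0,0,0],0]
    - [[0,0,0],[0,0,0],0]

```text
time_s: 10.88
tcp_pos: [0.5102, 0.0796, 0.0404]
ee_rot: [0.988, 0.156, -0.0, 0.0]
ft_force: [0.6, 0.4, -2.3]
grip_width: 0.149
grip_force: 30.0
```

Emit:
drive_tool:
  deltas:
    - [[0,0,0.7],[0,0,0],0]
    - [[0,0,0],[0,0,0],0]

```text
time_s: 11.12
tcp_pos: [0.5103, 0.0797, 0.0399]
ee_rot: [0.988, 0.156, -0.0, -0.0]
ft_force: [-0.2, -0.9, -1.1]
grip_width: 0.149
grip_force: 30.0
```

Emit:
drive_tool:
  deltas:
    - [[0,0,0.7],[0,0,0],0]
    - [[0,0,0],[0,0,0],0]

```text
time_s: 11.38
tcp_pos: [0.5103, 0.0796, 0.0395]
ee_rot: [0.988, 0.156, 0.0, 0.0]
ft_force: [-1.6, -0.6, 3.6]
grip_width: 0.153
grip_force: 30.0
```

Emit:
drive_tool:
  deltas:
    - [[0,0,0],[0,0,0],40]
    - [[0,0,0],[0,0,0],40]
    - [[0,0,0],[0,0,0],40]
    - [[0,0,-20],[0,0,0],40]
    - [[0,0,-45],[0,0,0],30]
    - [[0,0,-50],[0,0,0],30]
    - [[0,0,0],[0,0,0],30]

```text
time_s: 12.25
tcp_pos: [0.5121, 0.08, 0.1574]
ee_rot: [0.988, 0.156, 0.003, -0.0]
ft_force: [0.7, -0.1, -0.2]
grip_width: 0.322
grip_force: 0.0
```

```bash
python3 - <<'E'
from h import *
s,f=wr("w4"); goto([.5952,.085,.154],7.7); print(s["joint_pos"].round(2))
for n,z in dict(bolt_head=.071,gauge6_tip=.028,gauge6_grip=.057).items():
    for r in nets.pinpoint(f,n)[:1]:
        uv=r["centre"][::-1]; print(n,np.round(uv,1),round(r["score"],2),atz(f,uv,z,s).round(4))
c=f["color"][0:400,160:480]; save({"color":cv2.resize(c,None,fx=1.5,fy=1.5,interpolation=2)},"w4c")
E
```

```text
now [0.5111 0.0799 0.1556] yaw 17.92 t 12.3 | move [81.6 21.   1.9] turn z 10.22 F [-0.38  0.08  0.2 ]
[-0.23  0.44 -0.04  2.13  0.04  0.57 -1.56]
bolt_head [358.9 109. ] 0.7 [0.5969 0.0844 0.071 ]
gauge6_tip [320.1  85.1] 0.69 [0.6066 0.1116 0.028 ]
gauge6_grip [320.3 238.5] 0.8 [0.5112 0.0807 0.057 ]
```

View pics/w4c.png

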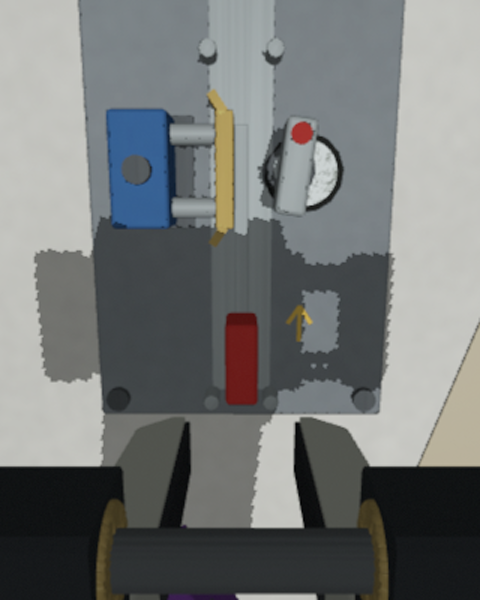

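Crop: gauge stands upright at the shoe (blade (242,180), handle (241,358)); bolt head (297,165) with red dot up, still untouched.

Emit:
drive_tool:
  deltas:
    - [[41,10.5,0],[0,0,0],34]
    - [[41,10.5,0],[0,0,-10.6],34]
    - [[0,0,0],[0,0,-10.6],34]
    - [[0,0,0],[0,0,-10.6],34]
    - [[0,0,0],[0,0,-10.6],34]
    - [[0,0,0],[0,0,-10.6],34]
    - [[0,0,0],[0,0,-10.6],34]
    - [[0,0,0],[0,0,-10.6],34]
    - [[0,0,0],[0,0,-10.6],34]
    - [[0,0,0],[0,0,-10.6],34]

```text
time_s: 13.7
tcp_pos: [0.5939, 0.085, 0.1524]
ee_rot: [0.547, 0.837, -0.001, -0.001]
ft_force: [-0.6, 0.0, 0.0]
grip_width: 0.369
grip_force: 0.0
```

Emit:
drive_tool:
  deltas:
    - [[0,0,0],[0,0,-10.6],34]
    - [[0,0,0],[0,0,-10.6],34]
    - [[0,0,0],[0,0,-10.6],34]
    - [[0,0,0],[0,0,-10.6],34]
    - [[0,0,0],[0,0,-10.6],34]
    - [[0,0,0],[0,0,-10.6],34]
    - [[0,0,0],[0,0,-10.6],34]
    - [[0,0,0],[0,0,0],34]
    - [[0,0,0],[0,0,0],34]

```text
time_s: 14.82
tcp_pos: [0.5944, 0.085, 0.1533]
ee_rot: [-0.064, 0.998, 0.0, -0.001]
ft_force: [-0.6, -0.0, 0.8]
grip_width: 0.36
grip_force: 0.0
```

```bash
python3 - <<'E'
from h import *
s,f=wr("w5"); goto([.5958,.0848,.063],-172.3); print(s["joint_pos"].round(2),s["moment"])
for n,z in dict(bolt_head=.071,bolt=.012).items():
    for r in nets.pinpoint(f,n)[:2]:
        uv=r["centre"][::-1]; print(n,np.round(uv,1),round(r["score"],2),atz(f,uv,z,s).round(4))
E
```

```text
now [0.5945 0.085  0.1536] yaw -172.65 t 14.88 | move [-1.4 -0.4 90.6] turn z -0.35 F [-0.57 -0.67  0.48]
[ 0.33  0.67 -0.87  1.92  0.67  0.87  0.81] [ 0.06687439 -0.14184959 -0.00950803]
bolt_head [324.3 244.9] 0.91 [0.5933 0.0872 0.071 ]
bolt [319.8 225.4] 0.67 [0.595  0.0845 0.012 ]
```

Emit:
drive_tool:
  deltas:
    - [[-0.5,0,45],[0,0,0],34]
    - [[0,0,35],[0,0,0],34]
    - [[0,0,10],[0,0,0],34]
    - [[0,0,0],[0,0,0],34]
    - [[0,0,0],[0,0,0],0]
    - [[0,0,0],[0,0,0],0]
    - [[0,0,0],[0,0,0],0]

```text
time_s: 15.85
tcp_pos: [0.5957, 0.0854, 0.0651]
ee_rot: [-0.066, 0.998, 0.0, 0.001]
ft_force: [-0.0, 0.5, 4.7]
grip_width: 0.126
grip_force: 29.7
```

```bash
python3 - <<'E'
from h import *
goto([.5952,.085,.063],-172.3);s=monitor.observe(); print(s["joint_pos"].round(2),s["moment"].round(3),s["grip_width"]*93)
E
```

```text
now [0.5957 0.0854 0.0651] yaw -172.47 t 15.85 | move [ 0.5 -0.4  2.1] turn z -0.17 F [-0.02  0.52  4.71]
[ 0.25  0.77 -0.76  1.97  0.81  0.73  0.69] [ 0.262 -0.078  0.131] 11.76309247258617
```

Emit:
drive_tool:
  deltas:
    - [[0,0,-1],[0,0,8],0]
    - [[0,0,0],[0,0,10],0]
    - [[0,0,0],[0,0,10],0]
    - [[0,0,0],[0,0,10],0]
    - [[0,0,0],[0,0,10],0]
    - [[0,0,0],[0,0,10],0]
    - [[0,0,0],[0,0,10],0]
    - [[0,0,0],[0,0,10],0]
    - [[0,0,0],[0,0,0],0]
    - [[0,0,0],[0,0,0],0]

```text
time_s: 17.1
tcp_pos: [0.5958, 0.0855, 0.0652]
ee_rot: [0.575, 0.818, 0.001, 0.0]
ft_force: [4.5, 2.3, -7.0]
grip_width: 0.124
grip_force: 29.9
```

```bash
python3 - <<'E'
from h import *
goto([.5952,.085,.063],107.5);s=monitor.observe(); print(s["joint_pos"].round(2),s["moment"].round(3),s["grip_width"]*93)
f=grab_frame("top"); save(f,"top2"); g=f["color"][150:270,160:260]; save({"color":cv2.resize(g,None,fx=5,fy=5,interpolation=2)},"top2c")
E
```

```text
now [0.5958 0.0855 0.0652] yaw 109.74 t 17.1 | move [-0.3 -0.7  2.2] turn z 2.24 F [ 4.51  2.33 -7.02]
[ 0.04  0.69 -0.41  1.99  0.49  0.57 -0.37] [ 0.452 -1.124 -0.117] 11.571155495714928
```

Emit:
drive_tool:
  deltas:
    - [[0,0,0.5],[0,0,6],0]
    - [[0,0,0],[0,0,6],0]
    - [[0,0,0],[0,0,4],0]
    - [[0,0,0],[0,0,4],0]
    - [[0,0,0],[0,0,0],0]
    - [[0,0,0],[0,0,0],0]

```text
time_s: 17.9
tcp_pos: [0.5958, 0.0855, 0.0651]
ee_rot: [0.709, 0.705, 0.001, 0.0]
ft_force: [4.5, 2.8, 0.6]
grip_width: 0.129
grip_force: 29.8
```

```bash
python3 - <<'E'
from h import *
goto([.5952,.085,.063],87.5);s=monitor.observe(); print(s["joint_pos"].round(2),s["moment"].round(3),s["grip_width"]*93)
E
```

```text
now [0.5958 0.0855 0.0651] yaw 89.67 t 17.9 | move [-0.5 -0.6  2.1] turn z 2.17 F [4.46 2.75 0.59]
[-0.02  0.67 -0.32  1.99  0.39  0.54 -0.62] [ 0.552 -0.885  0.117] 12.035748256858772
```

Emit:
drive_tool:
  deltas:
    - [[0,0,0],[0,0,0],34]
    - [[0,0,0],[0,0,0],34]
    - [[0,0,-20],[0,0,0],34]
    - [[0,0,-40],[0,0,0],34]
    - [[0,0,-30],[0,0,10.2],34]
    - [[0,0,0],[0,0,10.2],34]
    - [[0,0,0],[0,0,10.2],34]
    - [[0,0,0],[0,0,10.3],34]
    - [[0,0,0],[0,0,10.3],34]
    - [[0,0,0],[0,0,10.3],34]

```text
time_s: 19.15
tcp_pos: [0.5944, 0.0847, 0.1545]
ee_rot: [0.971, 0.239, -0.001, 0.0]
ft_force: [-0.2, 0.6, 0.5]
grip_width: 0.368
grip_force: 0.0
```

Emit:
drive_tool:
  deltas:
    - [[0,0,0],[0,0,10.3],34]
    - [[-41,-10.2,0],[0,0,0],34]
    - [[-41,-10.2,0],[0,0,0],34]
    - [[0,0,0],[0,0,0],34]
    - [[0,0,0],[0,0,0],34]

```text
time_s: 19.77
tcp_pos: [0.5114, 0.0795, 0.1549]
ee_rot: [0.988, 0.154, 0.0, 0.0]
ft_force: [0.5, -0.8, -0.7]
grip_width: 0.368
grip_force: 0.0
```

```bash
python3 - <<'E'
from h import *
s,f=wr("w6"); goto([.5105,.080,.0396],17.9); print(s["joint_pos"].round(2))
for n,z in dict(bolt_head=.071,gauge6_tip=.028,gauge6_grip=.057,shoe_middle=.031,exit_pins=.012).items():
    for r in nets.pinpoint(f,n)[:1]:
        uv=r["centre"][::-1]; print(n,np.round(uv,1),round(r["score"],2),atz(f,uv,z,s).round(4))
c=f["color"][0:320,160:480]; save({"color":cv2.resize(c,None,fx=1.8,fy=1.8,interpolation=2)},"w6c")
E
```

```text
now [0.5119 0.0795 0.1549] yaw 17.72 t 19.82 | move [ -1.3  -0.9 115.3] turn z -0.18 F [0.3  0.1  0.21]
[-0.24  0.44 -0.03  2.13  0.03  0.57 -1.55]
bolt_head [357.8 108.3] 0.69 [0.5958 0.0843 0.071 ]
gauge6_tip [318.   84.6] 0.92 [0.6049 0.1119 0.028 ]
gauge6_grip [288.4 402. ] 0.82 [0.3825 0.0644 0.057 ]
shoe_middle [313.7 110.6] 0.67 [0.588  0.1096 0.031 ]
exit_pins [321.   35.3] 0.68 [0.6374 0.1202 0.012 ]
```

View pics/w6c.png

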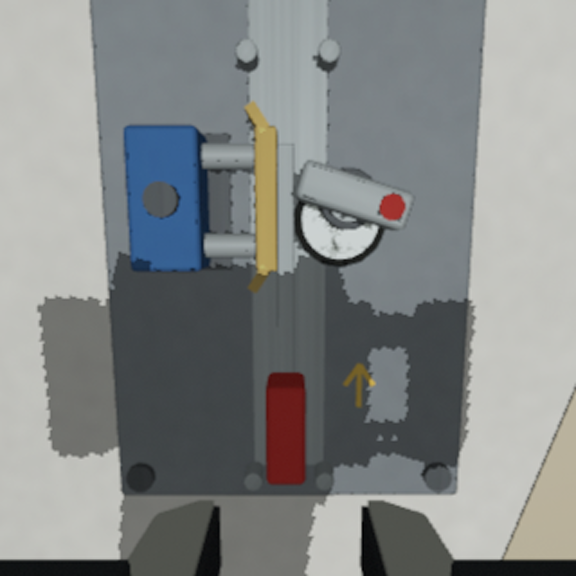

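Crop: bolt bar turned to ~109° (red dot (392,207)), blade (285,200) upright between shoe and roller, handle (286,428). Grasp the handle again to slide.

Emit:
drive_tool:
  deltas:
    - [[-1.3,-0.5,50],[0,0,0],40]
    - [[0,0,40],[0,0,0],40]
    - [[0,0,23],[0,0,0],40]
    - [[0,0,0],[0,0,0],40]
    - [[0,0,0],[0,0,0],28]
    - [[0,0,0],[0,0,0],20]
    - [[0,0,0],[0,0,0],16]
    - [[0,0,0],[0,0,0],10]
    - [[0,0,0],[0,0,0],10]

```text
time_s: 21.2
tcp_pos: [0.5098, 0.08, 0.0424]
ee_rot: [0.988, 0.155, 0.001, -0.0]
ft_force: [-1.0, 1.4, 7.4]
grip_width: 0.148
grip_force: 30.0
```

```bash
python3 - <<'E'
from h import *
goto([.5105,.080,.0396],17.9);s=monitor.observe(); print(s["moment"].round(3),s["grip_width"]*93,s["grip_force"])
E
```

```text
now [0.5098 0.08   0.0424] yaw 17.78 t 21.2 | move [0.6 0.2 2.8] turn z -0.12 F [-1.01  1.4   7.36]
[0.214 0.306 0.221] 13.739667774875 29.98622417449951
```

Emit:
drive_tool:
  deltas:
    - [[0,0,-0.8],[0,0,0],10]
    - [[2,0,0],[0,0,0],10]
    - [[2,0,0],[0,0,0],10]
    - [[2,0,0],[0,0,0],10]

```text
time_s: 21.7
tcp_pos: [0.5149, 0.0817, 0.0425]
ee_rot: [0.988, 0.154, -0.0, -0.0]
ft_force: [-4.1, 2.7, 3.3]
grip_width: 0.151
grip_force: 30.0
```

Emit:
drive_tool:
  deltas:
    - [[2,0,0],[0,0,0],10]
    - [[2,0,0],[0,0,0],10]

```text
time_s: 21.95
tcp_pos: [0.519, 0.0829, 0.0424]
ee_rot: [0.988, 0.154, -0.0, -0.0]
ft_force: [-4.4, 3.6, 3.0]
grip_width: 0.146
grip_force: 30.0
```

Emit:
drive_tool:
  deltas:
    - [[2,0,0],[0,0,0],10]
    - [[2,0,0],[0,0,0],10]

```text
time_s: 22.2
tcp_pos: [0.5229, 0.0843, 0.0424]
ee_rot: [0.988, 0.154, -0.0, -0.0]
ft_force: [-3.9, 3.4, 1.8]
grip_width: 0.146
grip_force: 30.0
```

Emit:
drive_tool:
  deltas:
    - [[1.5,-0.8,0],[0,0,0],10]
    - [[2,0,0],[0,0,0],10]
    - [[2,0,0],[0,0,0],10]

```text
time_s: 22.58
tcp_pos: [0.528, 0.0863, 0.0425]
ee_rot: [0.988, 0.154, -0.0, 0.0]
ft_force: [-4.0, 2.6, 2.0]
grip_width: 0.148
grip_force: 30.0
```

Emit:
drive_tool:
  deltas:
    - [[2,0,0],[0,0,0],10]
    - [[2,0,0],[0,0,0],10]
    - [[2,0,0],[0,0,0],10]

```text
time_s: 22.95
tcp_pos: [0.5337, 0.0881, 0.0425]
ee_rot: [0.988, 0.154, -0.0, 0.0]
ft_force: [-3.1, 2.0, 2.0]
grip_width: 0.148
grip_force: 30.0
```

Emit:
drive_tool:
  deltas:
    - [[2,0,0],[0,0,0],10]
    - [[2,0,0],[0,0,0],10]
    - [[2,0,0],[0,0,0],10]

```text
time_s: 23.32
tcp_pos: [0.5394, 0.09, 0.0425]
ee_rot: [0.988, 0.154, -0.0, -0.0]
ft_force: [-3.5, 1.3, 2.0]
grip_width: 0.149
grip_force: 30.0
```

Emit:
drive_tool:
  deltas:
    - [[2,0,0],[0,0,0],10]
    - [[2,0,0],[0,0,0],10]
    - [[0,0,0],[0,0,0],10]

```text
time_s: 23.7
tcp_pos: [0.5435, 0.0914, 0.0425]
ee_rot: [0.988, 0.154, 0.0, -0.0]
ft_force: [-2.0, 3.8, 0.4]
grip_width: 0.145
grip_force: 30.0
```

```bash
python3 - <<'E'
from h import *
s,f=wr("w7"); goto([.5105,.080,.0396],17.9); print(s["moment"].round(2))
for n,z in dict(bolt_head=.071,gauge6_tip=.028,unit=0,exit_pins=.012,shoe_middle=.031).items():
    for r in nets.pinpoint(f,n)[:1]:
        uv=r["centre"][::-1]; print(n,np.round(uv,1),round(r["score"],2),atz(f,uv,z,s).round(4))
c=f["color"][0:300,180:460]; save({"color":cv2.resize(c,None,fx=2,fy=2,interpolation=2)},"w7c")
E
```

```text
now [0.5435 0.0914 0.0425] yaw 17.73 t 23.75 | move [-34.9   0.8   2.9] turn z -0.17 F [-1.78  1.84  0.08]
[0.71 0.45 0.05]
bolt_head [386.5 198.8] 0.57 [0.5958 0.085  0.071 ]
gauge6_tip [318.5  52. ] 0.88 [0.6392 0.1233 0.028 ]
unit [323.4 173.7] 0.89 [0.59   0.1053 0.    ]
exit_pins [322.   63.1] 0.92 [0.6377 0.1213 0.012 ]
shoe_middle [313.6 182.3] 0.97 [0.5884 0.1094 0.031 ]
```

View pics/w7c.png

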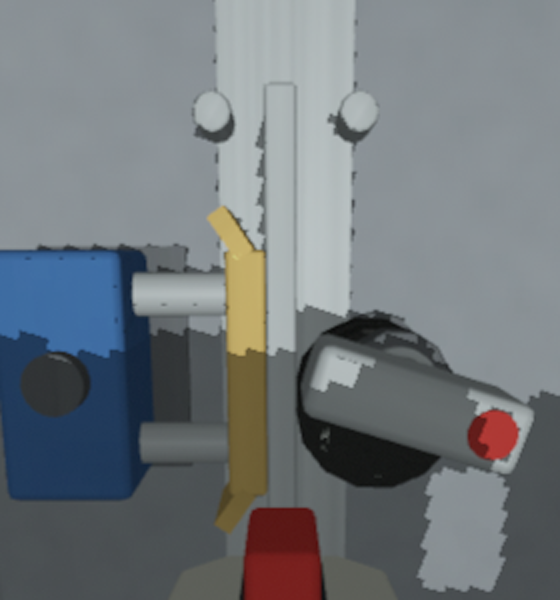

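Crop: tip (281,88) between the exit pins (212,112),(359,112), blade flush with shoe and roller. Steady drag of about 3 N, so release and retreat.

Emit:
drive_tool:
  deltas:
    - [[0,0,0],[0,0,0],20]
    - [[0,0,0],[0,0,0],34]
    - [[0,0,0],[0,0,0],34]
    - [[0,0,-15],[0,0,0],34]
    - [[0,0,-40],[0,0,0],34]
    - [[0,0,-55],[0,0,0],34]
    - [[0,0,0],[0,0,0],34]
    - [[0,0,0],[0,0,0],34]

```text
time_s: 25.0
tcp_pos: [0.543, 0.0911, 0.1532]
ee_rot: [0.988, 0.154, 0.0, -0.0]
ft_force: [0.1, 0.3, 0.3]
grip_width: 0.368
grip_force: 0.0
```

```bash
python3 - <<'E'
from h import *
s,f=wr("w8"); goto([.5105,.080,.0396],17.9)
for n,z in dict(gauge6_tip=.028,gauge6_grip=.057,gauge6=.012,exit_pins=.012,bolt_head=.071).items():
    for r in nets.pinpoint(f,n)[:1]:
        uv=r["centre"][::-1]; print(n,np.round(uv,1),round(r["score"],2),atz(f,uv,z,s).round(4))
c=f["color"][0:320,160:480]; save({"color":cv2.resize(c,None,fx=1.8,fy=1.8,interpolation=2)},"w8c")
E
```

```text
now [0.5426 0.091  0.1523] yaw 17.73 t 25.05 | move [-33.9   0.7 112.8] turn z -0.17 F [-0.75 -0.18 -0.97]
gauge6_tip [319.6  79.6] 0.64 [0.6397 0.1234 0.028 ]
gauge6_grip [320.4 234.9] 0.78 [0.5451 0.0926 0.057 ]
gauge6 [319.5 219.7] 0.84 [0.5451 0.0934 0.012 ]
exit_pins [322.1  87.3] 0.57 [0.637  0.1207 0.012 ]
bolt_head [358.8 168.3] 0.68 [0.595  0.0842 0.071 ]
```

View pics/w8c.png

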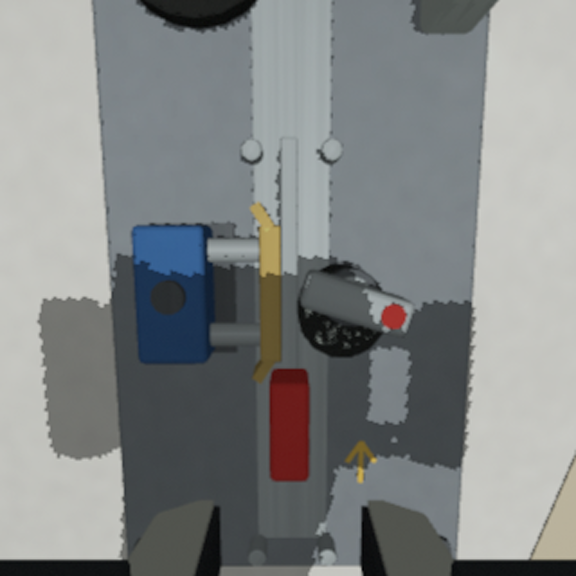

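Crop: gauge stands upright and free in the nip, tip (289,140) between the exit pins (251,150),(331,150). Hand in.

```bash
python3 -c "
from h import *
print(workorder.sign_off())"
```

```text
the job is handed in; nothing more can be done
None
```

The job is handed in at about 25 s. The red 6 mm gauge stands free and upright in the nip, with its tip about 54 mm past the shoe's middle, between the exit pins. It slid with a steady drag of about 3 N, so I estimate the squeeze at 4–5 N, though that was not measured directly. The sign-off returned no verdict.

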